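# Wind down the card press

### The arm

A 6-joint arm with a two-finger parallel gripper is mounted at the origin on the work surface. World frame = base frame: x ahead of the robot, y to its left, z up, the work surface at z = 0. Lengths are in m, angles in rad, forces in N, time in s.
With the tool pointing down it reaches from about 0.25 to 0.85 m from the base axis. Payload 12.5 kg.
Tool frame: the origin (TCP) lies midway between the tips of the shut fingers; the grasp point (between the pads) lies 19 mm behind it (manip.pinch_z is the distance from the TCP to the grasp point, in m); z points along the fingers, y is the line along which they close (so a half turn about z gives the same grasp; the last joint's range is limited). The gripper opens to 93 mm and grips with 3 to 60 N. Pads are 15 mm wide; open, the fingers measure 128 mm over their backs; the gripper's body (75 mm by 188 mm) begins 65 mm behind the grasp point.
Start: joints at [-1.366, 0.351, 1.652, -0, 1.139, -0.085], TCP at [0.157, -0.527, 0.219] pointing down, gripper open.
Joint ranges: [-2.75, 2.75], [-0.79, 2.1], [0.01, 2.65], [-1.57, 4.71], [0.07, 3.14], [-2.87, 2.87]. Speed limits (rad/s): [2.22, 2.22, 2.79, 3.14, 3.14, 3.14].

### API

Orientations are given as a unit quaternion [w, x, y, z].
In Python, from cell import manip gives the robot as it stands. The module is installed in compiled form; this text tells all that it offers.
- The arm moves only by the shell command python3 -m creep 'ROWS' [FORCE]. ROWS is JSON, a list of rows, each an object of numbers: "claw": the closure, from 0 (fully open) to 1 (shut); "dx", "dy", "dz": the shift along the tool's x, y, z as a fraction of full scale; "wx", "wy", "wz": the turn, a rotation vector about the tool's x, y, z as a fraction of full scale. In form: [{"claw": .., "dx": .., "dy": .., "dz": .., "wx": .., "wy": .., "wz": ..}, ...]. A call has 1 to 8 rows; each row is the pose to reach, as a shift and turn from the pose commanded when the call began, along the tool's axes at that moment, turning the shorter way round; what a row does not reach only later rows make up. Full scale, the value 1, is 50 cm for a shift and pi rad for a turn. A row lasts 1/8 s, in which the tool goes at most 62.5 mm and 10.7 degrees, less where a joint would pass 70% of its speed; a pose out of reach is approached as far as the arm can. A call with a number of a shift or a turn outside -1 to 1 is refused whole. A call with a gripper value outside its range is refused whole. The fingers move at their own pace and stop on an object; FORCE is the grip in N (left out, the last holds). Time passes only in rows, so rows that repeat a pose let the fingers close. It gives the time, the measured TCP pose, the force, the opening and the grip force at its end, in the units of the state.
- manip.sense(): the state, without advancing time (a new reading comes with each control period).
- manip.capture(name): name is "side" or "top" or "wrist"; returns a dict with "pixels" (420x560x3 uint8, red, green, blue), "fx", "fy", "cx", "cy" (pixels), "R" (3x3) and "t" (3): a world point X has camera coordinates R X + t. Camera axes: x right, y down, z forward; pixel columns grow to the right and rows downward; lengths in m; the calibration is good to about 2 mm. A picture is of the moment at which its call begins. There is no depth.
- manip.finish_job(): hands the job in; it is judged then, once.
Trained networks look in the newest picture that a camera, given by its name, has taken for a name from the list of things; names that differ only in an ending like _2 or _b are one class to them, and where a whole thing is asked for, a point or a joint stands for the part that bears it (a point fixed in the world has none). Each returns a list of dicts, best first, with "score" (0 to 1); they miss things now and then, are a little off and sometimes report something else, mostly with a low value. They report only what shows in the picture. A call takes as long as a camera call.
- manip.boxes_of(camera, thing): "bbox" ([left, top, right, bottom] as shares, 0 to 1, of the picture: columns of its width, rows of its height, round what is visible of it).
- manip.regions_of(camera, thing): "region" (420x560 bool, what is visible of it) and "bbox" ([left, top, right, bottom] as shares, 0 to 1, of the picture: columns of its width, rows of its height, round what is visible of it).
The state is a dict: "t": time; "q": joint angles; "qd": joint speeds; "tau": joint torques, N m; "eef_pos": TCP position; "ee_rot": TCP orientation; "contact_force": force on the tool from outside, world axes, zero at the start; "ft_torque": the same for the moment, N m; "finger_gap": finger opening in m; "finger_force": force on a finger pad.
Only numpy, scipy, OpenCV 4.12 (cv2) and the standard library are available. Lean on these libraries where they do the work, as an engineer would, in place of code of your own. Each camera call takes 0.05 s, during which the arm holds its last target. There are 200 camera calls.

### The job

Tighten the wing screw of the small wooden card press by stroking its wings round with a fingertip, clockwise as seen from above, stroke after stroke, until the plate is down on the deck of cards and the screw will turn no further. Push each wing from one side only, never pinch it, leave the other things on the table where they are, and finish clear of the press.

Things in the scene. Friction and masses are not known exactly. Their poses are not given: they have to be found in the camera images.
- press: wooden playing-card press, fixed to the table; base 120 (x) x 150 (y) x 18 mm, from y -92 to +58 mm. Origin at table level straight below the screw's upright axis. Column on its -y side (the robot's left): 44 (x) x 32 mm, y -77 to -45 mm, top 135 mm above the table. A jaw 44 mm wide, top at 84 mm, reaches from it to y +23 mm over the deck of cards; the screw's steel head stands above the jaw
- screw (a joint): angle of the wing screw in rad, grows when turned clockwise seen from above; stops at 8.0, plate down on the cards; starts 4.5 to 7.5 rad short of that. Loose: 0.04 N m friction (1 to 2 N at a wing), stays where left; its head sinks 8 mm a turn. Head: hub 32 mm across, 24 mm high, two straight opposite wings 8 mm thick, 20 mm high, rounded ends 42 mm from the axis (column face: 45 mm)
- plate (a joint): how far the wooden pressing plate (84 x 60 x 8 mm) has sunk, in m: 0.00127 x the screw's angle, 0.0102 when it rests on the cards
- screw_top (a point): centre of the top of the screw's hub, on its axis; the underside of the hub is 24 mm lower and the wings span from 21 to 1 mm below it
- wing_a_tip (a point): middle of the outer end of wing A, 42 mm from the axis, at mid-height of the wing (11 mm below screw_top)
- wing_b_tip (a point): the same for wing B, opposite wing A
- wing_a_push: the half of wing A whose outer face is pushed to tighten (the anticlockwise side seen from above); its origin lies on that face 28 mm from the axis, at mid-height
- wing_a_back: the other half of wing A, with the clockwise face; origin on that face, 28 mm from the axis, at mid-height
- wing_b_push: the half of wing B whose outer face is pushed to tighten; origin as for wing A
- wing_b_back: the other half of wing B; origin as for wing A
- tuckbox: bystander: flat blue card box 66 x 92 x 22 mm lying by the press; origin at the centre of its underside
- pawn: bystander: wooden game pawn 51 mm tall, 32 mm across its foot; origin at the centre of its underside
- dicecup: bystander: black dice cup, 68 mm across, 75 mm tall, standing; origin at the centre of its underside
- die: bystander: white 22 mm die; origin at the centre of its underside
- column_top (a point): centre of the top of the press's column, 61 mm from the screw's axis, 135 mm above the table

How it is judged:
By the outcome, as a careful person would: the job done as asked, in the order asked, and still so for the second after the job is handed in, with the robot touching nothing.
It also fails if it takes over 64 s, if anything falls off the work surface, if the arm or the gripper's body presses on something with over 40 N, if the wrist force passes 120 N, or if a joint passes its speed limit or range.

## Working session

There is one attempt and no reset: what is moved stays moved. The work goes in short steps, Python scripts to look and compute and a shell command to move; the robot and the scene stay as the last step left them, time stands still between calls to the robot, and variables do not carry over. Pictures are saved under pics/ and viewed, at most 10 in all, crops included, and the job is handed in when it is done.

```bash
mkdir -p pics; cat > h.py <<'E'
import numpy as np, cv2
from cell import manip
def snap(cam,name=None):
    c=manip.capture(cam)
    if name: cv2.imwrite('pics/'+name,c['pixels'][:,:,::-1])
    c['R']=np.array(c['R']);c['t']=np.array(c['t']);return c
def ray(c,u,v):
    d=c['R'].T@np.array([(u-c['cx'])/c['fx'],(v-c['cy'])/c['fy'],1]);o=-c['R'].T@c['t'];return o,d/np.linalg.norm(d)
def atz(c,u,v,z):
    o,d=ray(c,u,v);return o+d*(z-o[2])/d[2]
def tri(rs):
    A=0;b=0
    for o,d in rs:
        P=np.eye(3)-np.outer(d,d);A=A+P;b=b+P@o
    return np.linalg.solve(A,b)
def proj(c,X):
    p=c['R']@np.array(X)+c['t'];return c['fx']*p[0]/p[2]+c['cx'],c['fy']*p[1]/p[2]+c['cy']
E
python3 - <<'E'
from h import *
for cam in ['top','side']:
    c=snap(cam,cam+'1.png')
    print(cam,-c['R'].T@c['t'])
    for n in ['press','screw_top','plate','wing_a_push','wing_a_back','tuckbox','pawn','dicecup','die']:
        r=manip.regions_of(cam,n)
        for x in r[:3]:
            m=x['region'];ys,xs=np.nonzero(m)
            if len(xs): 
                u,v=xs.mean(),ys.mean()
                print(n,round(x['score'],2),'c',u.round(1),v.round(1),(np.array(x['bbox'])*[560,420,560,420]).round(),atz(c,u,v,0.1).round(3),atz(c,u,v,0.02).round(3))
print(manip.sense())
E
```

```text
top [ 0.4434686  -0.00960943  0.92654989]
press 0.72 c 315.9 256.6 [260. 204. 375. 309.] [ 0.496 -0.062  0.1  ] [ 0.501 -0.067  0.02 ]
screw_top 0.79 c 329.7 246.9 [315. 222. 343. 275.] [ 0.511 -0.084  0.1  ] [ 0.517 -0.091  0.02 ]
plate 0.54 c 339.2 262.6 [334. 255. 341. 272.] [ 0.487 -0.098  0.1  ] [ 0.491 -0.106  0.02 ]
tuckbox 0.95 c 392.1 194.1 [361. 171. 423. 216.] [ 0.592 -0.181  0.1  ] [ 0.606 -0.197  0.02 ]
pawn 0.75 c 234.6 220.3 [224. 213. 244. 228.] [0.552 0.062 0.1  ] [0.562 0.068 0.02 ]
dicecup 0.56 c 419.4 286.8 [395. 262. 445. 312.] [ 0.451 -0.217  0.1  ] [ 0.451 -0.237  0.02 ]
dicecup 0.4 c 315.8 256.6 [257. 206. 373. 310.] [ 0.496 -0.062  0.1  ] [ 0.501 -0.067  0.02 ]
die 0.73 c 347.8 336.2 [341. 330. 356. 344.] [ 0.378 -0.108  0.1  ] [ 0.372 -0.118  0.02 ]
die 0.73 c 327.6 248.1 [296. 218. 356. 284.] [ 0.509 -0.08   0.1  ] [ 0.515 -0.087  0.02 ]
die 0.64 c 329.4 246.8 [317. 223. 344. 270.] [ 0.511 -0.083  0.1  ] [ 0.517 -0.09   0.02 ]
side [ 0.5448144  -0.48090125  0.52316062]
press 0.73 c 242.3 287.6 [189. 210. 305. 355.] [ 0.506 -0.121  0.1  ] [ 0.498 -0.054  0.0
[... 1002 characters left out ...]
76 -0.121  0.02 ]
{'t': 1.0, 'q': array([-1.36559849e+00,  3.50677291e-01,  1.65184095e+00,  1.16623455e-05,
        1.13907345e+00, -8.46208671e-02]), 'qd': array([ 0.00109564,  0.00078135, -0.00044703,  0.00102926,  0.00120158,
       -0.00111583]), 'tau': array([-8.78990813e-04, -4.97255838e+01, -2.85492808e+01,  6.97736372e-02,
        2.19597761e-02,  1.31258400e-05]), 'eef_pos': array([ 0.15718918, -0.52703217,  0.21862942]), 'ee_rot': array([1.61811971e-07, 9.89519352e-01, 1.44400318e-01, 5.31554834e-06]), 'contact_force': array([ 0.25702368,  0.96349101, -0.02381578]), 'ft_torque': array([-0.03123707, -0.00333295, -0.02714052]), 'finger_force': 0.0, 'finger_gap': 0.09311720442393526}
```

View pics/top1.png

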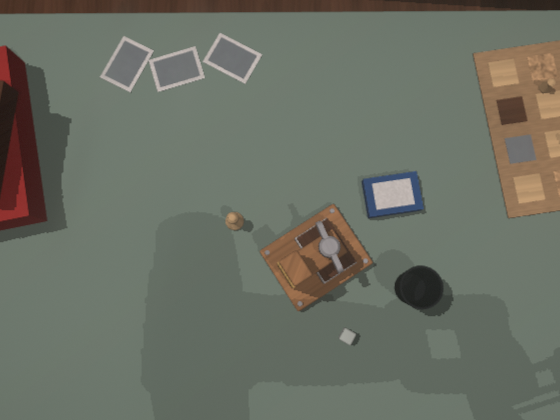

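View pics/side1.png

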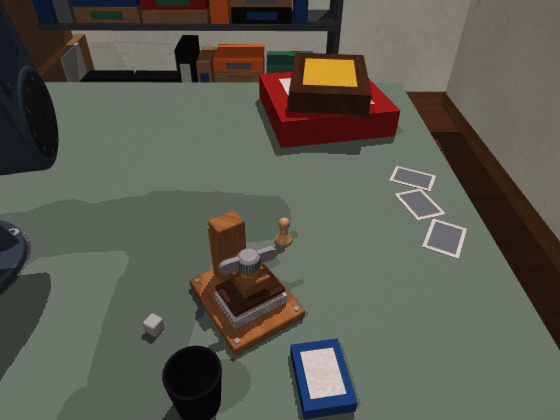

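The top view shows the hub at about (329,246), the wings from (321,224) to (341,271) and the column top at (293,268). In the side view the hub is at (248,257) and the wings run from (222,267) to (275,252). I'll zoom in on both and triangulate.

```bash
python3 - <<'E'
from h import *
t=snap('top');s=snap('side')
a=cv2.resize(t['pixels'][200:280,285:365],(400,400),interpolation=cv2.INTER_CUBIC)
b=cv2.resize(s['pixels'][205:285,205:285],(400,400),interpolation=cv2.INTER_CUBIC)
cv2.imwrite('pics/crop1.png',np.hstack([a,b])[:,:,::-1])
def T(p,q): 
    X=tri([ray(t,*p),ray(s,*q)]);print(X.round(4),np.round(proj(t,X),1),np.round(proj(s,X),1));return X
h=T((329.7,246.9),(247.5,260.5))
E
```

```text
[ 0.5105 -0.0826  0.1101] [329.6 246.5] [247.  260.6]
```

View pics/crop1.png

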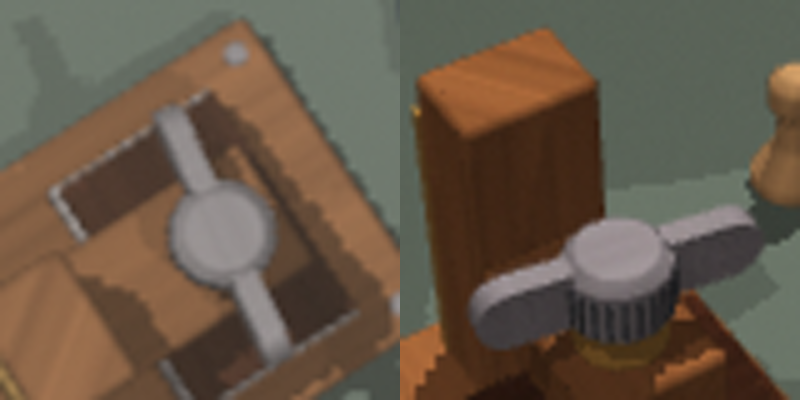

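In the zoomed views the hub top centre is at top (329.3,246.3) and side (249,255). The wing tips in the top view are at (319,222) and (340.4,271), and the column top in the side view is at (226.4,221.4).

```bash
python3 - <<'E'
from h import *
t=snap('top');s=snap('side')
def T(p,q): 
    X=tri([ray(t,*p),ray(s,*q)]);print(X.round(4),np.round(proj(t,X),1),np.round(proj(s,X),1));return X
h=T((329.3,246.1),(248.7,255))
c=T((293,268),(226.2,221.2))
c2=atz(s,226.2,221.2,.135);print('col side z=.135',c2, 'top', atz(t,293,268,.135))
d=h[:2]-c[:2];print(np.linalg.norm(d),np.degrees(np.arctan2(d[1],d[0])))
for p in [(318.8,221.5),(340.2,271)]:
    X=atz(t,*p,h[2]-.002);e=X-h;print(X.round(4),np.linalg.norm(e[:2]).round(4),np.degrees(np.arctan2(e[1],e[0])))
for n in ['tuckbox','pawn','dicecup','die']:print(n)
E
```

```text
[ 0.5116 -0.0811  0.119 ] [329.2 245.2] [247.7 255.2]
[ 0.4782 -0.0268  0.1325] [292.9 267.4] [225.6 221.3]
col side z=.135 [ 0.4794053  -0.02952788  0.135     ] top [ 0.47722297 -0.02688583  0.135     ]
0.06379497705498846 -58.35793361579198
[ 0.5474 -0.0663  0.117 ] 0.0387 22.48182853683689
[ 0.4735 -0.097   0.117 ] 0.0413 -157.32389540432607
tuckbox
pawn
dicecup
die
```

```bash
cat >> h.py <<'E'
def pose():
    s=manip.sense();w,x,y,z=s['ee_rot'];a=2*np.arctan2(y,x);return s,np.array(s['eef_pos']),a
def to(P,adeg=None,a0=None,p0=None):
    s,p,a=pose();p=p if p0 is None else p0
    d=np.array(P)-p;da=0 if adeg is None else (np.radians(adeg)-a+np.pi)%(2*np.pi)-np.pi
    print('dx %.4f dy %.4f dz %.4f wz %.4f'%((np.cos(a)*d[0]+np.sin(a)*d[1])/.5,(np.sin(a)*d[0]-np.cos(a)*d[1])/.5,-d[2]/.5,-da/np.pi),'alpha',np.degrees(a).round(1),'p',p.round(4),'F',np.round(s['contact_force'],1),'q6',s['q'][5].round(2))
E
python3 - <<'E'
from h import *
to((0.46,-0.10,0.27),16.6+80)
c=snap('wrist');s,p,a=pose();print(-c['R'].T@c['t']-p, c['R'][2],c['fx'])
E
```

```text
dx 0.8245 dy -0.6454 dz -0.1027 wz -0.4444 alpha 16.6 p [ 0.1572 -0.527   0.2186] F [-0.  -0.7 -0. ] q6 -0.08
[0.07325154 0.02073532 0.16645775] [-0.26147779 -0.07805554 -0.96204818] 305.6651337058216
```

```bash
python3 -m creep '[{"claw":1,"dx":0.1,"dy":-0.08,"dz":-0.1,"wz":-0.05},{"claw":1,"dx":0.82,"dy":-0.65,"dz":-0.1,"wz":-0.44},{"claw":1,"dx":0.82,"dy":-0.65,"dz":-0.1,"wz":-0.44},{"claw":1,"dx":0.82,"dy":-0.65,"dz":-0.1,"wz":-0.44},{"claw":1,"dx":0.82,"dy":-0.65,"dz":-0.1,"wz":-0.44},{"claw":1,"dx":0.82,"dy":-0.65,"dz":-0.1,"wz":-0.44},{"claw":1,"dx":0.82,"dy":-0.65,"dz":-0.1,"wz":-0.44},{"claw":1,"dx":0.82,"dy":-0.65,"dz":-0.1,"wz":-0.44}]' 10
python3 -c "
from h import *
to((0.46,-0.10,0.27),150)"
```

```text
dx 0.8244 dy -0.6454 dz -0.1028 wz -0.7411 alpha 16.6 p [ 0.1572 -0.5271  0.2186] F [-1.2  0.7  0.1] q6 -0.08invalid input at $[0]: expected keys claw, dx, dy, dz, wx, wy, wz
```

All keys are needed in each row.

```bash
python3 -m creep '[{"claw":1,"dx":0.1,"dy":-0.08,"dz":-0.1,"wx":0,"wy":0,"wz":-0.05},{"claw":1,"dx":0.82,"dy":-0.65,"dz":-0.1,"wx":0,"wy":0,"wz":-0.44},{"claw":1,"dx":0.82,"dy":-0.65,"dz":-0.1,"wx":0,"wy":0,"wz":-0.44},{"claw":1,"dx":0.82,"dy":-0.65,"dz":-0.1,"wx":0,"wy":0,"wz":-0.44},{"claw":1,"dx":0.82,"dy":-0.65,"dz":-0.1,"wx":0,"wy":0,"wz":-0.44},{"claw":1,"dx":0.82,"dy":-0.65,"dz":-0.1,"wx":0,"wy":0,"wz":-0.44},{"claw":1,"dx":0.82,"dy":-0.65,"dz":-0.1,"wx":0,"wy":0,"wz":-0.44},{"claw":1,"dx":0.82,"dy":-0.65,"dz":-0.1,"wx":0,"wy":0,"wz":-0.44}]' 10
python3 -c "
from h import *
to((0.48,-0.10,0.27),150)"
```

```text
t: 2.25
eef_pos: [0.4372, -0.1265, 0.2681]
ee_rot: [0.0, 0.669, 0.744, 0.0]
contact_force: [1.0, -1.7, -0.7]
finger_gap: 0.0177
finger_force: 0.0
dx 0.0437 dy 0.0908 dz -0.0038 wz -0.2996 alpha 96.1 p [ 0.4372 -0.1265  0.2681] F [ 1.  -1.7 -0.7] q6 -0.49
```

```bash
python3 -m creep '[{"claw":1,"dx":0.07,"dy":0.15,"dz":0.0,"wx":0,"wy":0,"wz":-0.44},{"claw":1,"dx":0.07,"dy":0.15,"dz":0.0,"wx":0,"wy":0,"wz":-0.44},{"claw":1,"dx":0.07,"dy":0.15,"dz":0.0,"wx":0,"wy":0,"wz":-0.44},{"claw":1,"dx":0.07,"dy":0.15,"dz":0.0,"wx":0,"wy":0,"wz":-0.44},{"claw":1,"dx":0.07,"dy":0.15,"dz":0.0,"wx":0,"wy":0,"wz":-0.44},{"claw":1,"dx":0.07,"dy":0.15,"dz":0.0,"wx":0,"wy":0,"wz":-0.44},{"claw":1,"dx":0.07,"dy":0.15,"dz":0.0,"wx":0,"wy":0,"wz":-0.44},{"claw":1,"dx":0.07,"dy":0.15,"dz":0.0,"wx":0,"wy":0,"wz":-0.44}]'
python3 - <<'E'
from h import *
c=snap('wrist','wrist1.png')
to((0.528,-.044,.20),202.5)
h=(0.511,-.0815,.119);print('hub px',proj(c,h))
for n in ['screw_top','wing_a_push','wing_a_back']:
    for x in manip.regions_of('wrist',n)[:3]:
        ys,xs=np.nonzero(x['region']);print(n,x['score'],xs.mean(),ys.mean(),(np.array(x['bbox'])*[560,420,560,420]).round())
E
```

```text
t: 3.25
eef_pos: [0.5073, -0.086, 0.2678]
ee_rot: [0.0, 0.042, 0.999, -0.0]
contact_force: [0.3, 0.1, 0.9]
finger_gap: 0.0008
finger_force: 0.0
dx -0.0344 dy 0.0871 dz 0.1355 wz -0.1509 alpha 175.3 p [ 0.5073 -0.086   0.2678] F [ 0.1  1.  -0.3] q6 -1.75
hub px (np.float64(280.39560266294296), np.float64(196.40853805739403))
screw_top 0.6 280.8719512195122 194.6280487804878 [260. 162. 301. 228.]
wing_a_push 0.61 294.84375 216.2890625 [283. 208. 302. 227.]
wing_a_back 0.15 281.2717391304348 195.3938127090301 [263. 163. 302. 233.]
```

View pics/wrist1.png

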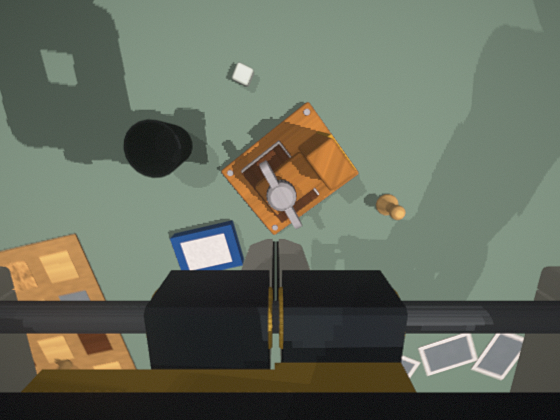

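The wrist view shows the hub at (282,195), within 2 px of the prediction. The wings lie as measured, with the tips at (264,165) and (297,226).

```bash
python3 -m creep '[{"claw":1,"dx":-0.034,"dy":0.089,"dz":0.136,"wx":0,"wy":0,"wz":-0.15},{"claw":1,"dx":-0.034,"dy":0.089,"dz":0.136,"wx":0,"wy":0,"wz":-0.15},{"claw":1,"dx":-0.034,"dy":0.089,"dz":0.19,"wx":0,"wy":0,"wz":-0.15},{"claw":1,"dx":-0.034,"dy":0.089,"dz":0.236,"wx":0,"wy":0,"wz":-0.15},{"claw":1,"dx":-0.034,"dy":0.089,"dz":0.236,"wx":0,"wy":0,"wz":-0.15}]'
python3 - <<'E'
from h import *
to((0.5278,-.0428,.102),202.5)
c=snap('side');t=snap('top')
a=cv2.resize(t['pixels'][200:280,285:365],(400,400),interpolation=cv2.INTER_CUBIC)
b=cv2.resize(c['pixels'][185:285,205:305],(400,400),interpolation=cv2.INTER_CUBIC)
cv2.imwrite('pics/crop2.png',np.hstack([a,b])[:,:,::-1])
E
```

```text
t: 4.08
eef_pos: [0.5273, -0.0429, 0.1486]
ee_rot: [-0.001, -0.19, 0.982, 0.001]
contact_force: [0.2, -0.7, 0.5]
finger_gap: 0.0005
finger_force: 0.0
dx -0.0010 dy -0.0001 dz 0.0931 wz -0.0032 alpha 201.9 p [ 0.5273 -0.0429  0.1486] F [ 0.2 -0.7  0.5] q6 -2.12
```

View pics/crop2.png

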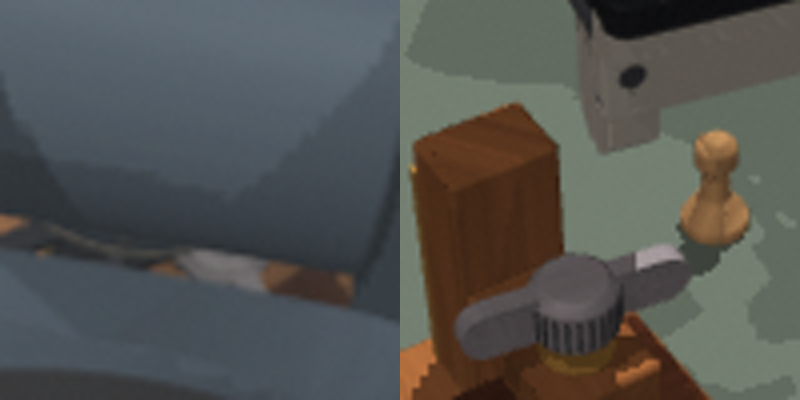

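The side crop shows the tips hovering beyond the far wing, clear of both it and the column. Next I'll go down and feel for contact.

```bash
python3 -m creep '[{"claw":1,"dx":0,"dy":0,"dz":0.05,"wx":0,"wy":0,"wz":0},{"claw":1,"dx":0,"dy":0,"dz":0.094,"wx":0,"wy":0,"wz":0},{"claw":1,"dx":0,"dy":0,"dz":0.094,"wx":0,"wy":0,"wz":0}]'
python3 -m creep '[{"claw":1,"dx":0,"dy":-0.004,"dz":0,"wx":0,"wy":0,"wz":0},{"claw":1,"dx":0,"dy":-0.008,"dz":0,"wx":0,"wy":0,"wz":0},{"claw":1,"dx":0,"dy":-0.012,"dz":0,"wx":0,"wy":0,"wz":0},{"claw":1,"dx":0,"dy":-0.012,"dz":0,"wx":0,"wy":0,"wz":0}]'
python3 - <<'E'
from h import *
to((0.5278,-.0428,.102),202.5)
c=snap('wrist','wrist2.png')
b=cv2.resize(snap('side')['pixels'][205:285,205:305],(500,400),interpolation=cv2.INTER_CUBIC)
w=cv2.resize(c['pixels'][120:320,200:350],(300,400))
cv2.imwrite('pics/crop3.png',np.hstack([b,w])[:,:,::-1])
E
```

```text
t: 4.55
eef_pos: [0.528, -0.0431, 0.1028]
ee_rot: [-0.0, -0.191, 0.982, 0.0]
contact_force: [0.2, -0.1, 0.2]
finger_gap: 0.0006
finger_force: 0.0
t: 5.05
eef_pos: [0.5305, -0.0489, 0.103]
ee_rot: [0.0, -0.191, 0.982, -0.0]
contact_force: [0.9, 0.9, 0.4]
finger_gap: 0.0005
finger_force: 0.0
dx 0.0005 dy 0.0133 dz 0.0020 wz -0.0028 alpha 202.0 p [ 0.5305 -0.0489  0.103 ] F [0.9 0.9 0.4] q6 -2.13
```

View pics/crop3.png

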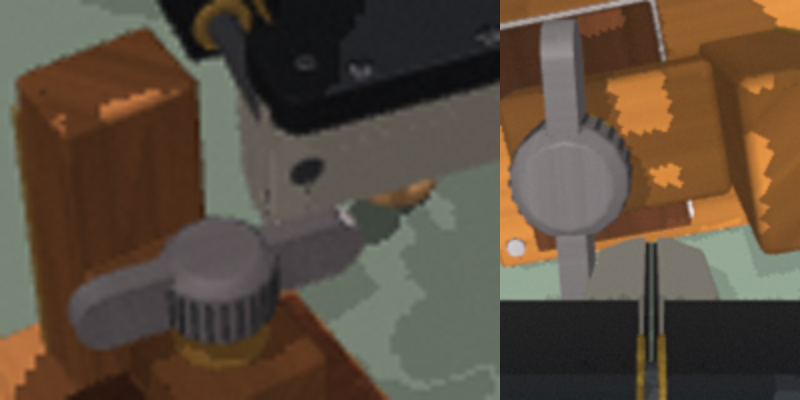

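The finger now lies just beside the push face of the wing at r ≈ 30 mm. I'll stroke 80° and check.

```bash
python3 -m creep '[{"claw":1,"dx":-0.0066,"dy":-0.0111,"dz":0.0004,"wx":0,"wy":0,"wz":0.0556},{"claw":1,"dx":-0.0111,"dy":-0.0231,"dz":0.0009,"wx":0,"wy":0,"wz":0.1111},{"claw":1,"dx":-0.0135,"dy":-0.0358,"dz":0.0013,"wx":0,"wy":0,"wz":0.1667},{"claw":1,"dx":-0.0136,"dy":-0.0486,"dz":0.0018,"wx":0,"wy":0,"wz":0.2222},{"claw":1,"dx":-0.0115,"dy":-0.0613,"dz":0.0022,"wx":0,"wy":0,"wz":0.2778},{"claw":1,"dx":-0.0072,"dy":-0.0735,"dz":0.0027,"wx":0,"wy":0,"wz":0.3333},{"claw":1,"dx":-0.0009,"dy":-0.0847,"dz":0.0031,"wx":0,"wy":0,"wz":0.3889},{"claw":1,"dx":0.0072,"dy":-0.0946,"dz":0.0036,"wx":0,"wy":0,"wz":0.4444}]'
python3 - <<'E'
from h import *
to((0.5278,-.0428,.102),122)
c=snap('wrist');s,p,a=pose()
print('rs',[(p[0]-.5105)*-np.cos(a)+(p[1]+.08)*-np.sin(a),(p[0]-.5105)*np.sin(a)-(p[1]+.08)*np.cos(a)])
b=cv2.resize(snap('side')['pixels'][205:305,205:305],(400,400),interpolation=cv2.INTER_CUBIC)
w=cv2.resize(c['pixels'][120:320,180:380],(400,400))
cv2.imwrite('pics/crop4.png',np.hstack([b,w])[:,:,::-1])
E
```

```text
t: 6.15
eef_pos: [0.5447, -0.0939, 0.1009]
ee_rot: [-0.0, 0.487, 0.873, 0.0]
contact_force: [1.0, 1.3, 0.0]
finger_gap: 0.0004
finger_force: 0.5
dx 0.1047 dy 0.0248 dz -0.0023 wz -0.0018 alpha 121.7 p [ 0.5447 -0.0939  0.1009] F [1.  1.3 0. ] q6 -0.81
rs [np.float64(0.03000056575350369), np.float64(0.02168427370401543)]
```

View pics/crop4.png

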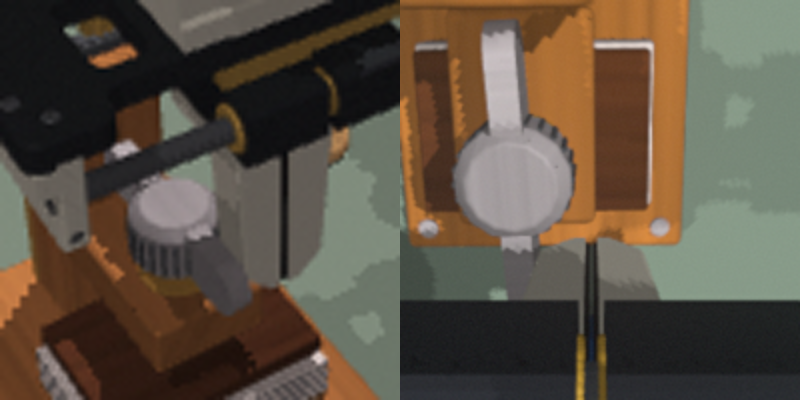

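The wing has followed the finger round by about 80°: in the wrist crop it points down at (515,260) with the finger on its right. I'll continue the stroke.

```bash
python3 -m creep '[{"claw":1,"dx":-0.0066,"dy":-0.0111,"dz":0.0004,"wx":0,"wy":0,"wz":0.0556},{"claw":1,"dx":-0.0111,"dy":-0.0231,"dz":0.0009,"wx":0,"wy":0,"wz":0.1111},{"claw":1,"dx":-0.0135,"dy":-0.0358,"dz":0.0013,"wx":0,"wy":0,"wz":0.1667},{"claw":1,"dx":-0.0136,"dy":-0.0486,"dz":0.0018,"wx":0,"wy":0,"wz":0.2222},{"claw":1,"dx":-0.0115,"dy":-0.0613,"dz":0.0022,"wx":0,"wy":0,"wz":0.2778},{"claw":1,"dx":-0.0072,"dy":-0.0735,"dz":0.0027,"wx":0,"wy":0,"wz":0.3333},{"claw":1,"dx":-0.0009,"dy":-0.0847,"dz":0.0031,"wx":0,"wy":0,"wz":0.3889},{"claw":1,"dx":0.0072,"dy":-0.0946,"dz":0.0036,"wx":0,"wy":0,"wz":0.4444}]'
python3 -m creep '[{"claw":1,"dx":-0.0066,"dy":-0.0111,"dz":0.0004,"wx":0,"wy":0,"wz":0.0556},{"claw":1,"dx":-0.0111,"dy":-0.0231,"dz":0.0009,"wx":0,"wy":0,"wz":0.1111},{"claw":1,"dx":-0.0126,"dy":-0.0294,"dz":0.0011,"wx":0,"wy":0,"wz":0.1389},{"claw":1,"dx":-0.0126,"dy":-0.0294,"dz":0.0011,"wx":0,"wy":0,"wz":0.1389}]'
python3 -m creep '[{"claw":1,"dx":0,"dy":0.014,"dz":0,"wx":0,"wy":0,"wz":0},{"claw":1,"dx":0,"dy":0.02,"dz":-0.05,"wx":0,"wy":0,"wz":0},{"claw":1,"dx":0,"dy":0.02,"dz":-0.12,"wx":0,"wy":0,"wz":0},{"claw":1,"dx":0,"dy":0.02,"dz":-0.12,"wx":0,"wy":0,"wz":0}]'
python3 - <<'E'
from h import *
to((0.50,-.05,.16),17+90)
E
```

```text
t: 7.25
eef_pos: [0.5029, -0.1158, 0.0993]
ee_rot: [0.0, 0.934, 0.358, 0.0]
contact_force: [1.4, 0.0, -0.4]
finger_gap: 0.0004
finger_force: 0.5
t: 7.75
eef_pos: [0.4882, -0.109, 0.0987]
ee_rot: [0.0, 0.989, 0.15, 0.0]
contact_force: [0.0, 0.0, -0.1]
finger_gap: 0.001
finger_force: 0.0
t: 8.25
eef_pos: [0.4925, -0.1196, 0.1606]
ee_rot: [0.001, 0.989, 0.149, 0.002]
contact_force: [0.8, -1.2, 0.4]
finger_gap: 0.0007
finger_force: 0.0
dx 0.0553 dy -0.1285 dz 0.0013 wz -0.4992 alpha 17.2 p [ 0.4925 -0.1196  0.1606] F [ 0.8 -1.2  0.4] q6 0.94
```

```bash
python3 -m creep '[{"claw":1,"dx":0.057,"dy":-0.065,"dz":0,"wx":0,"wy":0,"wz":-0.44},{"claw":1,"dx":0.057,"dy":-0.065,"dz":0,"wx":0,"wy":0,"wz":-0.44},{"claw":1,"dx":0.057,"dy":-0.065,"dz":0,"wx":0,"wy":0,"wz":-0.44},{"claw":1,"dx":0.057,"dy":-0.065,"dz":0,"wx":0,"wy":0,"wz":-0.44},{"claw":1,"dx":0.057,"dy":-0.065,"dz":0,"wx":0,"wy":0,"wz":-0.44},{"claw":1,"dx":0.057,"dy":-0.065,"dz":0,"wx":0,"wy":0,"wz":-0.44},{"claw":1,"dx":0.057,"dy":-0.065,"dz":0,"wx":0,"wy":0,"wz":-0.44},{"claw":1,"dx":0.057,"dy":-0.065,"dz":0,"wx":0,"wy":0,"wz":-0.44}]'
python3 -m creep '[{"claw":1,"dx":0.07,"dy":0.044,"dz":0,"wx":0,"wy":0,"wz":-0.44},{"claw":1,"dx":0.07,"dy":0.044,"dz":0,"wx":0,"wy":0,"wz":-0.44},{"claw":1,"dx":0.07,"dy":0.044,"dz":0,"wx":0,"wy":0,"wz":-0.44},{"claw":1,"dx":0.07,"dy":0.044,"dz":0,"wx":0,"wy":0,"wz":-0.44},{"claw":1,"dx":0.07,"dy":0.044,"dz":0,"wx":0,"wy":0,"wz":-0.44},{"claw":1,"dx":0.07,"dy":0.044,"dz":0,"wx":0,"wy":0,"wz":-0.44},{"claw":1,"dx":0.07,"dy":0.044,"dz":0,"wx":0,"wy":0,"wz":-0.44},{"claw":1,"dx":0.07,"dy":0.044,"dz":0,"wx":0,"wy":0,"wz":-0.44}]'
python3 - <<'E'
from h import *
to((0.528,-.043,.16),202.5)
c=snap('wrist');w=cv2.resize(c['pixels'][120:320,180:380],(400,400))
b=cv2.resize(snap('side')['pixels'][205:305,205:305],(400,400),interpolation=cv2.INTER_CUBIC)
cv2.imwrite('pics/crop5.png',np.hstack([b,w])[:,:,::-1])
h=np.array([.5105,-.08,.115])
for a in (-40,0,17,22): 
    e=np.radians(a);q=np.array([np.cos(e),np.sin(e),0])*.042
    for k in (1,-1): u,v=proj(c,h+k*q);print(a,k,((u-180)*2+400).round(),((v-120)*2).round())
E
```

```text
t: 9.25
eef_pos: [0.5086, -0.0795, 0.1576]
ee_rot: [-0.001, 0.665, 0.746, -0.0]
contact_force: [-0.2, -0.8, -0.4]
finger_gap: 0.0003
finger_force: 0.0
t: 10.25
eef_pos: [0.5267, -0.0423, 0.1575]
ee_rot: [-0.001, 0.037, 0.999, 0.0]
contact_force: [0.2, -0.1, 0.2]
finger_gap: 0.0004
finger_force: 0.0
dx -0.0027 dy -0.0011 dz -0.0050 wz -0.1486 alpha 175.8 p [ 0.5267 -0.0423  0.1575] F [ 0.2 -0.1  0.2] q6 -1.67
-40 1 422.0 267.0
-40 -1 551.0 84.0
0 1 497.0 287.0
0 -1 469.0 60.0
17 1 529.0 280.0
17 -1 434.0 69.0
22 1 538.0 276.0
22 -1 424.0 73.0
```

View pics/crop5.png

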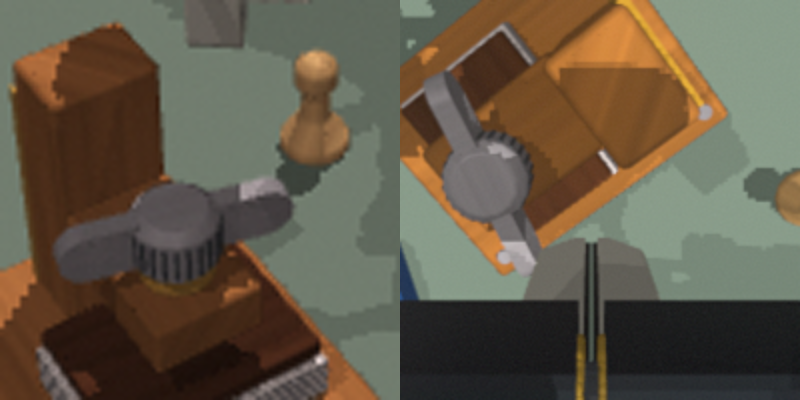

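The wings are now at about 17.5° (tips at crop (440,75) and (530,265)), so wing B is ready to push. The plate is still short of the deck. I'll re-enter, stroke 60°, and use small guarded steps after that.

```bash
cat > chk.py <<'E'
from h import *
import sys
s,p,a=pose();F=np.array(s['contact_force']);Fy=F[0]*np.sin(a)-F[1]*np.cos(a)
rs=[((p[0]-.5105)*-np.cos(a)+(p[1]+.08)*-np.sin(a))*1e3,((p[0]-.5105)*np.sin(a)-(p[1]+.08)*np.cos(a))*1e3]
print('CHK alpha %.1f Fy %.1f |F| %.1f'%(np.degrees(a)%360,Fy,np.linalg.norm(F)),'rs',np.round(rs,1),'z',p[2].round(4),'q6',s['q'][5].round(2))
sys.exit(Fy>5 or np.linalg.norm(F)>7)
E
python3 -m creep '[{"claw":1,"dx":-0.009,"dy":-0.005,"dz":0,"wx":0,"wy":0,"wz":-0.123},{"claw":1,"dx":-0.009,"dy":-0.005,"dz":0,"wx":0,"wy":0,"wz":-0.123},{"claw":1,"dx":-0.009,"dy":-0.005,"dz":0,"wx":0,"wy":0,"wz":-0.123},{"claw":1,"dx":-0.009,"dy":-0.005,"dz":0.07,"wx":0,"wy":0,"wz":-0.123},{"claw":1,"dx":-0.009,"dy":-0.005,"dz":0.118,"wx":0,"wy":0,"wz":-0.123},{"claw":1,"dx":-0.009,"dy":-0.005,"dz":0.118,"wx":0,"wy":0,"wz":-0.123}]' >/dev/null; python3 chk.py &&
python3 -m creep '[{"claw":1,"dx":0,"dy":-0.005,"dz":0,"wx":0,"wy":0,"wz":0},{"claw":1,"dx":0,"dy":-0.01,"dz":0,"wx":0,"wy":0,"wz":0},{"claw":1,"dx":0,"dy":-0.01,"dz":0,"wx":0,"wy":0,"wz":0}]' >/dev/null; python3 chk.py &&
python3 -m creep '[{"claw":1,"dx":-0.0066,"dy":-0.0111,"dz":0.0004,"wx":0,"wy":0,"wz":0.0556},{"claw":1,"dx":-0.0111,"dy":-0.0231,"dz":0.0009,"wx":0,"wy":0,"wz":0.1111},{"claw":1,"dx":-0.0135,"dy":-0.0358,"dz":0.0013,"wx":0,"wy":0,"wz":0.1667},{"claw":1,"dx":-0.0136,"dy":-0.0486,"dz":0.0018,"wx":0,"wy":0,"wz":0.2222},{"claw":1,"dx":-0.0115,"dy":-0.0613,"dz":0.0022,"wx":0,"wy":0,"wz":0.2778},{"claw":1,"dx":-0.0072,"dy":-0.0735,"dz":0.0027,"wx":0,"wy":0,"wz":0.3333},{"claw":1,"dx":-0.0072,"dy":-0.0735,"dz":0.0027,"wx":0,"wy":0,"wz":0.3333}]'; python3 chk.py
```

```text
CHK alpha 197.3 Fy 0.3 |F| 0.7 rs [29.3 27.6] z 0.0981 q6 -2.05
CHK alpha 197.3 Fy 0.3 |F| 0.7 rs [29.3 27.6] z 0.0981 q6 -2.05
CHK alpha 197.3 Fy 0.3 |F| 0.7 rs [29.3 27.6] z 0.0981 q6 -2.05False
False
False
```

```bash
sed -i 's/sys.exit(\(.*\))$/sys.exit(int(\1))/' chk.py
python3 -m creep '[{"claw":1,"dx":0,"dy":-0.005,"dz":0,"wx":0,"wy":0,"wz":0},{"claw":1,"dx":0,"dy":-0.01,"dz":0,"wx":0,"wy":0,"wz":0},{"claw":1,"dx":0,"dy":-0.01,"dz":0,"wx":0,"wy":0,"wz":0}]' >/dev/null; python3 chk.py &&
python3 -m creep '[{"claw":1,"dx":-0.0066,"dy":-0.0111,"dz":0.0004,"wx":0,"wy":0,"wz":0.0556},{"claw":1,"dx":-0.0111,"dy":-0.0231,"dz":0.0009,"wx":0,"wy":0,"wz":0.1111},{"claw":1,"dx":-0.0135,"dy":-0.0358,"dz":0.0013,"wx":0,"wy":0,"wz":0.1667},{"claw":1,"dx":-0.0136,"dy":-0.0486,"dz":0.0018,"wx":0,"wy":0,"wz":0.2222},{"claw":1,"dx":-0.0115,"dy":-0.0613,"dz":0.0022,"wx":0,"wy":0,"wz":0.2778},{"claw":1,"dx":-0.0072,"dy":-0.0735,"dz":0.0027,"wx":0,"wy":0,"wz":0.3333},{"claw":1,"dx":-0.0072,"dy":-0.0735,"dz":0.0027,"wx":0,"wy":0,"wz":0.3333}]' >/dev/null; python3 chk.py
```

```text
CHK alpha 197.5 Fy -0.4 |F| 1.1 rs [30.6 21.7] z 0.1003 q6 -2.06
CHK alpha 137.6 Fy 0.3 |F| 0.7 rs [30. 22.] z 0.0986 q6 -1.07
```

```bash

python3 -m creep '[{"claw":1,"dx":-0.0035,"dy":-0.0054,"dz":0.0002,"wx":0,"wy":0,"wz":0.0278},{"claw":1,"dx":-0.0035,"dy":-0.0054,"dz":0.0002,"wx":0,"wy":0,"wz":0.0278}]' >/dev/null; python3 chk.py &&
python3 -m creep '[{"claw":1,"dx":-0.0035,"dy":-0.0054,"dz":0.0002,"wx":0,"wy":0,"wz":0.0278},{"claw":1,"dx":-0.0035,"dy":-0.0054,"dz":0.0002,"wx":0,"wy":0,"wz":0.0278}]' >/dev/null; python3 chk.py &&
python3 -m creep '[{"claw":1,"dx":-0.0035,"dy":-0.0054,"dz":0.0002,"wx":0,"wy":0,"wz":0.0278},{"claw":1,"dx":-0.0035,"dy":-0.0054,"dz":0.0002,"wx":0,"wy":0,"wz":0.0278}]' >/dev/null; python3 chk.py &&
python3 -m creep '[{"claw":1,"dx":-0.0035,"dy":-0.0054,"dz":0.0002,"wx":0,"wy":0,"wz":0.0278},{"claw":1,"dx":-0.0035,"dy":-0.0054,"dz":0.0002,"wx":0,"wy":0,"wz":0.0278}]' >/dev/null; python3 chk.py &&
python3 -m creep '[{"claw":1,"dx":-0.0035,"dy":-0.0054,"dz":0.0002,"wx":0,"wy":0,"wz":0.0278},{"claw":1,"dx":-0.0035,"dy":-0.0054,"dz":0.0002,"wx":0,"wy":0,"wz":0.0278}]' >/dev/null; python3 chk.py &&
python3 -m creep '[{"claw":1,"dx":-0.0035,"dy":-0.0054,"dz":0.0002,"wx":0,"wy":0,"wz":0.0278},{"claw":1,"dx":-0.0035,"dy":-0.0054,"dz":0.0002,"wx":0,"wy":0,"wz":0.0278}]' >/dev/null; python3 chk.py &&
python3 -m creep '[{"claw":1,"dx":-0.0035,"dy":-0.0054,"dz":0.0002,"wx":0,"wy":0,"wz":0.0278},{"claw":1,"dx":-0.0035,"dy":-0.0054,"dz":0.0002,"wx":0,"wy":0,"wz":0.0278}]' >/dev/null; python3 chk.py &&
python3 -m creep '[{"claw":1,"dx":-0.0035,"dy":-0.0054,"dz":0.0002,"wx":0,"wy":0,"wz":0.0278},{"claw":1,"dx":-0.0035,"dy":-0.0054,"dz":0.0002,"wx":0,"wy":0,"wz":0.0278}]' >/dev/null; python3 chk.py &&
python3 -m creep '[{"claw":1,"dx":-0.0035,"dy":-0.0054,"dz":0.0002,"wx":0,"wy":0,"wz":0.0278},{"claw":1,"dx":-0.0035,"dy":-0.0054,"dz":0.0002,"wx":0,"wy":0,"wz":0.0278}]' >/dev/null; python3 chk.py &&
python3 -m creep '[{"claw":1,"dx":-0.0035,"dy":-0.0054,"dz":0.0002,"wx":0,"wy":0,"wz":0.0278},{"claw":1,"dx":-0.0035,"dy":-0.0054,"dz":0.0002,"wx":0,"wy":0,"wz":0.0278}]' >/dev/null; python3 chk.py &&
python3 -m creep '[{"claw":1,"dx":-0.0035,"dy":-0.0054,"dz":0.0002,"wx":0,"wy":0,"wz":0.0278},{"claw":1,"dx":-0.0035,"dy":-0.0054,"dz":0.0002,"wx":0,"wy":0,"wz":0.0278}]' >/dev/null; python3 chk.py &&
python3 -m creep '[{"claw":1,"dx":-0.0035,"dy":-0.0054,"dz":0.0002,"wx":0,"wy":0,"wz":0.0278},{"claw":1,"dx":-0.0035,"dy":-0.0054,"dz":0.0002,"wx":0,"wy":0,"wz":0.0278}]' >/dev/null; python3 chk.py
```

```text
CHK alpha 132.8 Fy 1.5 |F| 1.5 rs [29.7 22. ] z 0.0983 q6 -0.99
CHK alpha 127.8 Fy 0.0 |F| 0.8 rs [29.6 22. ] z 0.0982 q6 -0.91
CHK alpha 122.8 Fy 0.5 |F| 0.5 rs [29.5 21.9] z 0.098 q6 -0.83
CHK alpha 117.8 Fy -0.4 |F| 0.4 rs [29.4 21.8] z 0.0979 q6 -0.74
CHK alpha 112.8 Fy 0.5 |F| 1.5 rs [29.4 21.7] z 0.0977 q6 -0.66
CHK alpha 107.7 Fy 8.0 |F| 9.5 rs [29.1 23.3] z 0.0979 q6 -0.58
CHK alpha 107.7 Fy 8.0 |F| 9.5 rs [29.1 23.3] z 0.0979 q6 -0.58
CHK alpha 107.7 Fy 8.0 |F| 9.5 rs [29.1 23.3] z 0.0979 q6 -0.58
CHK alpha 107.7 Fy 8.0 |F| 9.5 rs [29.1 23.3] z 0.0979 q6 -0.58
CHK alpha 107.7 Fy 8.0 |F| 9.5 rs [29.1 23.3] z 0.0979 q6 -0.58
CHK alpha 107.7 Fy 8.0 |F| 9.5 rs [29.1 23.3] z 0.0979 q6 -0.58
CHK alpha 107.7 Fy 8.0 |F| 9.5 rs [29.1 23.3] z 0.0979 q6 -0.58
```

Firm resistance appeared after about 275° (4.8 rad) in total, which is inside the stated range. I'll push slightly further to confirm it's the stop.

```bash
python3 -m creep '[{"claw":1,"dx":0,"dy":-0.002,"dz":0,"wx":0,"wy":0,"wz":0},{"claw":1,"dx":0,"dy":-0.003,"dz":0,"wx":0,"wy":0,"wz":0},{"claw":1,"dx":0,"dy":-0.003,"dz":0,"wx":0,"wy":0,"wz":0},{"claw":1,"dx":0,"dy":-0.003,"dz":0,"wx":0,"wy":0,"wz":0}]'; python3 chk.py
```

```text
t: 14.35
eef_pos: [0.5411, -0.1008, 0.0981]
ee_rot: [0.002, 0.589, 0.808, 0.002]
contact_force: [12.7, 9.0, -4.4]
finger_gap: 0.0009
finger_force: 7.3
CHK alpha 107.8 Fy 14.8 |F| 16.1 rs [29.2 22.8] z 0.0981 q6 -0.58
```

The force rose from 8 to 15 N with hardly any movement, so this is the stop. I'll back off, lift clear, and look.

```bash
python3 -m creep '[{"claw":1,"dx":0,"dy":0.01,"dz":0,"wx":0,"wy":0,"wz":0},{"claw":1,"dx":0,"dy":0.026,"dz":0,"wx":0,"wy":0,"wz":0},{"claw":1,"dx":0,"dy":0.026,"dz":-0.1,"wx":0,"wy":0,"wz":0},{"claw":1,"dx":0,"dy":0.026,"dz":-0.2,"wx":0,"wy":0,"wz":0},{"claw":1,"dx":0,"dy":0.026,"dz":-0.3,"wx":0,"wy":0,"wz":0},{"claw":1,"dx":0,"dy":0.026,"dz":-0.3,"wx":0,"wy":0,"wz":0}]'
python3 - <<'E'
from h import *
s=snap('side');w=snap('wrist')
for n in ['tuckbox','pawn','dicecup','die']:
    for cam,c in (('side',s),('wrist',w)):
        for x in manip.regions_of(cam,n)[:1]:
            ys,xs=np.nonzero(x['region']);print(n,cam,x['score'],xs.mean().round(1),ys.mean().round(1))
b=cv2.resize(s['pixels'][205:315,195:305],(400,400),interpolation=cv2.INTER_CUBIC)
a=cv2.resize(w['pixels'],(400,300));a=cv2.copyMakeBorder(a,0,100,0,0,cv2.BORDER_CONSTANT)
cv2.imwrite('pics/crop6.png',np.hstack([b,a])[:,:,::-1])
E
```

```text
t: 15.1
eef_pos: [0.5527, -0.0983, 0.2513]
ee_rot: [0.003, 0.59, 0.807, 0.001]
contact_force: [1.2, 0.0, -1.2]
finger_gap: 0.0005
finger_force: 0.0
tuckbox side 0.65 321.8 378.8
tuckbox wrist 0.75 299.8 237.4
pawn side 0.29 248.9 264.3
pawn wrist 0.66 328.9 47.2
dicecup side 0.81 193.5 382.2
dicecup wrist 0.63 170.3 251.2
die side 0.64 153.2 325.0
die wrist 0.82 140.3 149.8
```

View pics/crop6.png

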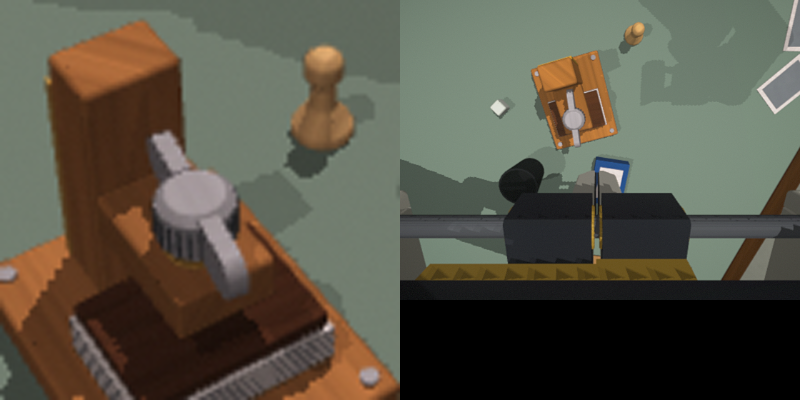

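The plate now lies flat on the cards with no gap, and the wings are at about -72°. The pawn, die and cup are where they started, and the arm is well clear at z = 0.25 m.

```bash
python3 -c "
from cell import manip
print(manip.finish_job())"
```

```text
the job is handed in; nothing more can be done
None
```

I tightened the wing screw about 4.8 rad in two one-sided strokes until it hit its stop, with the plate down on the cards, then handed the job in with the arm clear of the press and the other things on the table untouched.

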